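# Lock a sample vial into the tilted snap clamp

## Task

Stand the sample vial, cap up, in the seat of the tilted clamp and let go of it; then squeeze the clamp's two handles together until they snap over and stay shut, so that the jaws hold the vial. Leave the flask and the beaker alone, and let go of everything at the end.

Things in the scene. Friction and masses are not known exactly. Their poses are not given: they have to be found in the camera images.
- vial: Round glass sample vial with a dark screw cap, 27 mm in diameter, 68 mm tall (the cap, 24 mm wide, is the top 10 mm), about 22 to 42 g, standing upright on the worktop. Origin: centre of its underside; z runs up its axis.
- clamp: Fixed grey metal stand: foot plate 165 x 96 x 10 mm on the worktop, two uprights, a sloping deck 84 mm wide. Origin: on the worktop below the seat; x runs level towards the slope's high end. Pads, fence and handles rise at most 29 mm above the deck; so does the spring barrel, 75 to 146 mm up the slope from the seat.
- seat: Sloping deck, 24 deg from level, falling towards the robot and its right. Origin: seat centre on the deck's upper face, 100 mm over the worktop; the centre of the vial's underside goes here. z = deck normal, along which the vial's axis is to lie; x = up the slope; y = across, to the left handle. Play for the vial: about 5 mm up the slope (lip), 0 down the slope (it touches the fence), 6.5 mm each side (open pads).
- grip_left (a point): Centre of the grey grip of the left (+y) handle: 60 mm long, 12 wide, 20 tall; 18 mm above the deck's plane, about 96 mm down the slope from the seat, beyond the deck's edge, about 76 mm over the worktop. The handle turns about the deck normal at a pivot 66 mm up the slope from the seat and 14 mm to its side; the grip swings in the deck's plane towards the other.
- grip_right (a point): Centre of the grey grip of the right (-y) handle, the mirror image of the left. Open, the two grips measure 64 mm over their outer sides; shut on the vial, 32 mm.
- handle_left (a joint): Left handle's angle, rad: 0 open (lightly sprung), grows on closing, about 0.10 when the jaws grip the vial, stop at 0.107. The handles are geared to turn equally. Squeezed at both grips they resist with up to about 8 N each near 0.05 rad; resistance then falls, and past about 0.075 rad the spring goes over centre and shuts them by itself. Let go earlier, they spring open.
- handle_right (a joint): Angle of the right handle, rad; always equal to the left one.
- flask: Bystander: round glass flask with a long thin neck and stopper, 62 mm wide at its foot, 138 mm tall, standing on the worktop, one of the three things in a row on the right. Origin: centre of its underside.
- beaker: Bystander: glass beaker 55 mm wide, 71 mm tall, standing on the worktop in the same row. Origin: centre of its underside.
- fence_top (a point): Top edge of the V-shaped steel fence just down the slope from the seat, 26 mm above the deck, against which the vial leans. Opposite it, up the slope, is a lip only 6 mm high, its face 18.5 mm from the seat's centre.
- tower_front (a point): Not to be handled, only to be kept clear of: top front edge of the black computer tower left of the clamp, 0.40 m tall, filling about x 0.47 to 0.92, y 0.05 to 0.32 m (a scanner lies on top). A monitor stands behind the clamp, nearest part at about x = 0.70 m, and a tall white extractor cabinet to the right of y = -0.37 m.

How it is judged:
On the way, in this order (a step that is already met when the one before it is completed fails the run):
1. the vial stands on the seat, let go of, the clamp still open (distance between vial and seat below 0.012 m and angle between the z axis of vial and the z axis of seat, either way round below 0.2 rad and angle between vial's own z axis and vertical below 0.8 rad and contact force between the fingers and vial below 0.05 N and value of joint handle_left below 0.03 rad), for 0.2 s.
2. the handles have snapped over and the jaws are shut on the vial (value of joint handle_left above 0.085 rad and distance between vial and seat below 0.012 m), for 0.2 s.
At the end, for the whole second after the job is handed in: The handles stay shut past their snap point (over 0.085 rad) with nothing touching them; both jaws press on the vial (over 1 N each); the vial stands cap up on the seat, its underside within 12 mm of the seat's centre, its axis within 0.2 rad of the deck's normal, at rest (all of step 2 and contact force between vial and handle_left above 1 N and contact force between vial and handle_right above 1 N and angle between the z axis of vial and the z axis of seat, either way round below 0.2 rad and angle between vial's own z axis and vertical below 0.8 rad and linear speed of vial below 0.01 m/s).
It fails at once if the flask is pushed more than 25 mm or tipped (distance of flask from where it was at the start of the episode above 0.025 m or angle between flask's own z axis and vertical above 0.5 rad).
It fails at once if the beaker is pushed more than 25 mm or tipped (distance of beaker from where it was at the start of the episode above 0.025 m or angle between beaker's own z axis and vertical above 0.5 rad).
It fails at once if the vial falls over (angle between vial's own z axis and vertical above 1.2 rad).
It also fails if it takes over 48 s, if anything falls off the work surface, if the arm or the gripper's body presses on something with over 40 N, if the wrist force passes 120 N, or if a joint passes its speed limit or range.

## Robot

A 7-joint arm with a two-finger parallel gripper is mounted at the origin on a cart in front of the work surface, level with it; the furniture and walls round the work are solid. World frame = base frame: x ahead of the robot, y to its left, z up, the work surface at z = 0. Lengths are in m, angles in rad, forces in N, time in s.
With the tool pointing down it reaches from about 0.425 to 0.875 m from the base axis. Payload 4.7 kg.
Tool frame: the origin (TCP) lies midway between the tips of the shut fingers; the grasp point (between the pads) lies 19 mm behind it; z points along the fingers, y is the direction in which the jaws open and shut (so a half turn about z gives the same grasp; the last joint's range is limited). The gripper opens to 87 mm and grips with 3 to 60 N. Pads are 19 mm wide; open, the fingers measure 117 mm over their backs; the gripper's body (75 mm by 190 mm) begins 51 mm behind the grasp point.
Start: joints at [-1.28, 0.321, -0.07, 1.45, 0.023, 1.371, -0.057], TCP at [0.178, 0.625, 0.223] pointing down, gripper open.
Joint ranges: [-2.86, 2.86], [-0.3, 2.09], [-1.38, 1.24], [0.06, 2.45], [-1.56, 4.7], [0.09, 2.05], [-2.69, 2.69]. Speed limits (rad/s): [2.57, 2.57, 3.14, 3.14, 3.14, 3.14, 3.14].

## Interface

Orientations are given as a rotation vector (axis times angle).
In Python, from bench import get_state, eyes, job gives the robot as it stands. The module is installed in compiled form; this text tells all that it offers.
- The arm moves only by the shell command python3 -m jog 'ROWS' [FORCE]. ROWS is JSON, a list that holds one entry, the list of rows, each a list of 5 numbers: the opening, from 0 (shut) to 1 (fully open), then the shift along the tool's x, y, z in units of 40 mm (1.0 is 40 mm), then the turn about the tool's z in units of 5 degrees (1.0 is 5 degrees). In form: [[[jaw, dx, dy, dz, turn], ...]]. A call has 1 to 10 rows; each row shifts and turns the commanded pose from where the row before left it, along the tool's axes as they then stand; what a row does not reach is not made up. A row lasts 1/8 s, in which the tool goes at most 62.5 mm and 10.7 degrees, less where a joint would pass 70% of its speed; a pose out of reach is approached as far as the arm can. A call is refused whole if a number of a shift passes 1 or a number of a turn 1, either way. A call with a gripper value outside its range is refused whole. The fingers move at their own pace and stop on an object; FORCE is the grip in N (left out, the last holds). Time passes only in rows, so rows that do not move let the fingers close. It gives the time, the measured TCP pose, the force and the opening at its end, in the units of the state.
- get_state(): the state, without advancing time (a new reading comes with each control period).
- eyes.get_image(name): name is "side" or "top"; returns (picture, depth): 384x512x3 uint8, red, green, blue; 384x512 float32, m along the optical axis (not along the pixel's ray), 0 where there is no reading.
- eyes.camera_params(name): a dict with "camera_matrix" (3x3 intrinsics, pixels), "k1" (the pictures are not rectified: a ray, as slopes to the right and down, at radius r is drawn at 1 + k1 r^2 times it, then the intrinsics apply), "pose" (4x4, takes a point from camera to world coordinates). Camera axes: x right, y down, z forward; pixel columns grow to the right and rows downward; lengths in m; the calibration is good to about 2 mm. A picture is of the moment at which its call begins. camera_params takes no time and is no camera call.
- job.close_job(): hands the job in, once; it reports no verdict.
The state is a dict: "time": time; "joint_positions": joint angles; "qd": joint speeds; "joint_torque": joint torques, N m; "position": TCP position; "tool_rot": TCP orientation; "ft_force": force on the tool from outside, world axes, zero at the start; "torque": the same for the moment, N m; "grip_width": opening from 0.0 (shut) to 1.0 (fully open).
Only numpy, scipy, OpenCV 4.12 (cv2) and the standard library are available. Lean on these libraries where they do the work, as an engineer would, in place of code of your own. Each camera call takes 0.05 s, during which the arm holds its last target. There are 200 camera calls.

## Working session

There is one attempt and no reset: what is moved stays moved. The work goes in short steps, Python scripts to look and compute and a shell command to move; the robot and the scene stay as the last step left them, time stands still between calls to the robot, and variables do not carry over. Pictures are saved under pics/ and viewed, about 8 in all and at most 12, crops included, and the job is handed in when it is done.

```bash
mkdir -p pics
python3 - <<'E'
from bench import get_state, eyes
import cv2, numpy as np
print(get_state())
for n in ("side","top"):
    im,d=eyes.get_image(n); p=eyes.camera_params(n); print(n,p)
    cv2.imwrite(f"pics/{n}0.png",im[:,:,::-1]); np.savez(f"{n}0.npz",im=im,d=d)
a=[cv2.imread(f"pics/{n}0.png") for n in("side","top")]
E
```

```text
{'time': 0.0, 'joint_positions': array([-1.27988523,  0.32182589, -0.07009636,  1.45163188,  0.02259373,
        1.37079716, -0.05689301]), 'qd': array([ 9.60314699e-04, -1.51060033e-03,  1.08264098e-03,  4.22317657e-04,
        1.01944060e-03,  7.78722137e-05, -1.00672579e-04]), 'joint_torque': array([-2.52382924e-04, -4.91293931e+01, -4.04205183e-01, -3.12534785e+01,
       -6.39248779e-02,  4.32810572e-02,  1.88705289e-04]), 'position': array([0.1775305 , 0.62473013, 0.22148137]), 'tool_rot': array([-4.33330759e-01, -3.11138788e+00,  2.93270264e-03]), 'ft_force': array([ 0.35937957,  0.06121468, -1.02626261]), 'torque': array([ 0.01449232,  0.0318226 , -0.00401881]), 'grip_width': 0.9994327317136925}
side {'camera_matrix': array([[361.1440844 ,   0.        , 254.03340829],
       [  0.        , 361.1440844 , 191.65246916],
       [  0.        ,   0.        ,   1.        ]]), 'k1': 0.022687362989812172, 'pose': array([[-0.09187003, -0.88215007,  0.46192114,  0.0512114 ],
       [-0.9957472 ,  0.0781775 , -0.04874217,  0.01355107],
       [ 0.00688607, -0.46443463, -0.88558063,  1.11981233],
       [ 0.        ,  0.        ,  0.        ,  1.        ]])}
top {'camera_matrix': array([[390.64012094,   0.        , 259.05393595],
       [  0.        , 390.64012094, 191.21791709],
       [  0.        ,   0.        ,   1.        ]]), 'k1': -0.08760563759596057, 'pose': array([[-0.01067491, -0.99252807,  0.12154863,  0.43137299],
       [-0.99991461,  0.00967905, -0.00878058, -0.01493105],
       [ 0.0075385 , -0.12163198, -0.99254664,  1.22665784],
       [ 0.        ,  0.        ,  0.        ,  1.        ]])}
```

View pics/side0.png

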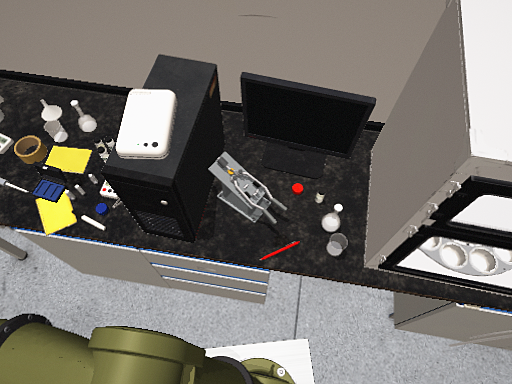

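View pics/top0.png

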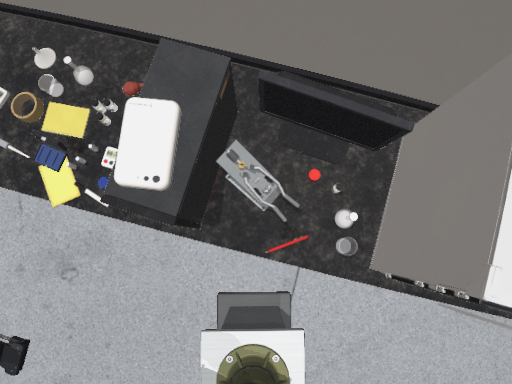

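The side view shows the vial at about (320,197), the flask at (333,222), the beaker at (338,244) and the clamp around (245,190). In the top view they are at (336,188), (345,218), (346,246) and (258,178). Next I'll enlarge both and get points.

```bash
cat > h.py <<'E'
import numpy as np, cv2
from bench import eyes
def rays(n,uv):
    p=eyes.camera_params(n);K=p["camera_matrix"]
    d=cv2.undistortPoints(np.array(uv,float).reshape(-1,1,2),K,np.array([p["k1"],0,0,0,0.])).reshape(-1,2)
    return p["pose"],np.c_[d,np.ones(len(d))]
def cloud(n,D):
    h,w=D.shape; u,v=np.meshgrid(np.arange(w),np.arange(h))
    T,r=rays(n,np.c_[u.ravel(),v.ravel()])
    P=(r*D.reshape(-1,1))@T[:3,:3].T+T[:3,3]
    P[D.ravel()==0]=np.nan
    return P.reshape(h,w,3)
def plane(n,uv,z):
    T,r=rays(n,uv); g=r@T[:3,:3].T; o=T[:3,3]
    return o+g*((z-o[2])/g[:,2])[:,None]
def proj(n,X):
    p=eyes.camera_params(n);T=np.linalg.inv(p["pose"]);q=np.atleast_2d(X)@T[:3,:3].T+T[:3,3]
    return cv2.projectPoints(q,np.zeros(3),np.zeros(3),p["camera_matrix"],np.array([p["k1"],0,0,0,0.]))[0].reshape(-1,2)
E
python3 - <<'E'
from h import *
S=np.load("side0.npz");T=np.load("top0.npz")
cs=S["im"][140:260,205:365];ct=T["im"][130:260,205:365]
r=lambda c:cv2.resize(c[:,:,::-1],None,fx=4.7,fy=4.7,interpolation=cv2.INTER_CUBIC)
cv2.imwrite("pics/cs.png",r(cs));cv2.imwrite("pics/ct.png",r(ct)) 
Pt=cloud("top",T["d"]);Ps=cloud("side",S["d"])
for n,P,us in(("top",Pt,[(336,188),(337,184),(258,178),(250,165),(262,190),(283,212),(292,202),(345,218)]),("side",Ps,[(320,197),(320,202),(245,190),(235,170)])):
    for u,v in us: print(n,u,v,P[v,u].round(4))
    print(np.nanmedian(P[100:250:3,200:380:3,2]))
# deck plane fit
for n,P,(a,b,c,d) in(("top",Pt,(140,215,215,280)),("side",Ps,(145,225,205,285))):
    Q=P[a:b,c:d].reshape(-1,3);Q=Q[(Q[:,2]>.05)&(Q[:,2]<.24)];print(n,len(Q))
    best=0
    rng=np.random.default_rng(0)
    for _ in range(3000):
        A=Q[rng.choice(len(Q),3,False)];m=np.cross(A[1]-A[0],A[2]-A[0]);l=np.linalg.norm(m)
        if l<1e-6: continue
        m/=l*np.sign(m[2]) if m[2] else 1
        if abs(np.degrees(np.arccos(abs(m[2])))-24)>5: continue
        k=abs((Q-A[0])@m)<.0025
        if k.sum()>best: best=k.sum();kk=k
    C=Q[kk].mean(0);m=np.linalg.svd(Q[kk]-C)[2][2];m*=np.sign(m[2])
    print(best,C,m,np.degrees(np.arccos(m[2])),"upslope az",np.degrees(np.arctan2(-m[1],-m[0])))
E
```

```text
top 336 188 [ 0.581  -0.257   0.0661]
top 337 184 [ 0.5925 -0.2595  0.0708]
top 258 178 [ 0.6062 -0.0222  0.1127]
top 250 165 [0.636  0.     0.1577]
top 262 190 [ 0.5727 -0.0335  0.1008]
top 283 212 [ 0.5152 -0.1007 -0.0033]
top 292 202 [ 0.5381 -0.1212  0.0877]
top 345 218 [ 0.4906 -0.2821  0.0615]
0.0014713985217627013
side 320 197 [ 0.5727 -0.2632  0.0443]
side 320 202 [ 0.5729 -0.27    0.0046]
side 245 190 [ 0.5877 -0.0142  0.1074]
side 235 170 [0.6498 0.0124 0.1313]
0.011690170583744441
top 2110
1035 [0.62433654 0.01078338 0.12396315] [-0.27492173 -0.30000774  0.91346232] 24.011709208638045 upslope az 47.498413278190306
side 2240
790 [0.62046077 0.01002901 0.12354129] [-0.27362393 -0.30242186  0.91305584] 24.068878267570717 upslope az 47.861972063836824
```

View pics/cs.png

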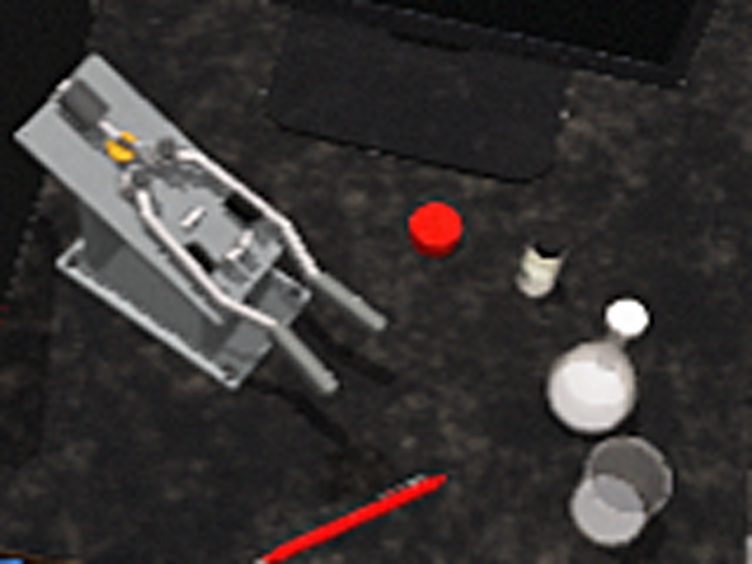

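View pics/ct.png

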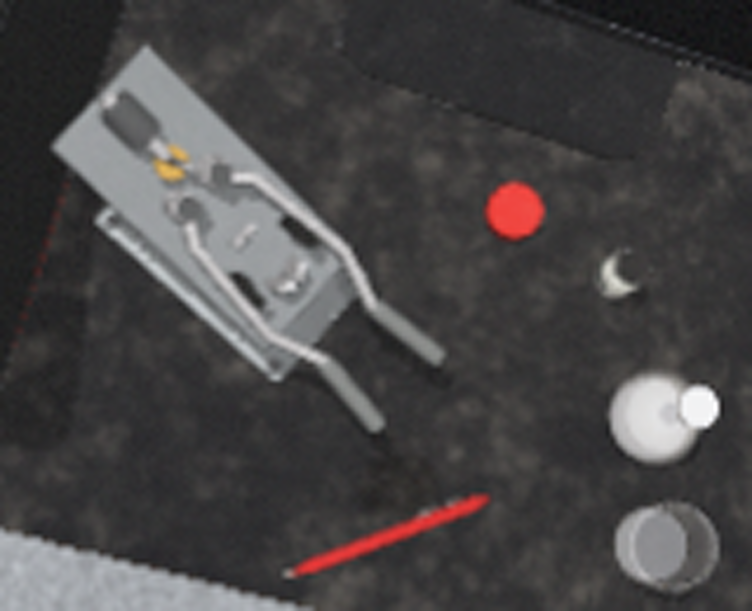

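The crops show the clamp with its handles towards the lower right, the vial (dark cap) at side px (320,198) and top px (338,187), and the jaws open. Next: seat, vial, grip and tower coordinates.

Run:
```python
from h import *
S=np.load("side0.npz");T=np.load("top0.npz")
Pt=cloud("top",T["d"]);Ps=cloud("side",S["d"])
m=np.array([-.2742,-.3013,.9132]);m/=np.linalg.norm(m)
x=-m*m[2]+[0,0,1];x/=np.linalg.norm(x);y=np.cross(m,x);print("x,y",x,y)
for n,P in(("top",Pt),("side",Ps)):
    Q=P[130:235,200:300].reshape(-1,3);Q=Q[~np.isnan(Q[:,0])]
    C0=np.array([.6243,.0108,.1240])if n=="top" else np.array([.6205,.0100,.1235])
    d=(Q-C0)@m
    L=Q[(abs(d)<.002)&(np.linalg.norm(Q-C0,axis=1)<.16)]
    a=(L-C0)@x;b=(L-C0)@y
    for lo in np.arange(-.07,.1,.02):
        k=(a>lo)&(a<lo+.02)
        if k.sum()>5: print(n,round(lo,3),k.sum(),np.percentile(b[k],[1,99]).round(4),((np.percentile(b[k],1)+np.percentile(b[k],99))/2).round(4))
    print("a range",a.min(),a.max())
    # vial
    Q=P[170:215,305:350].reshape(-1,3);Q=Q[(Q[:,2]>.012)&(Q[:,2]<.09)&(Q[:,0]>.545)]
    print(n,"vial n",len(Q),Q.min(0).round(4),Q.max(0).round(4))
    c=Q[Q[:,2]>.060];print(" top pts",len(c),c.mean(0).round(4),c.min(0).round(4),c.max(0).round(4))
    from scipy.optimize import least_squares
    B=Q[(Q[:,2]>.015)&(Q[:,2]<.056)]
    if len(B)>5:
        r=least_squares(lambda p:np.hypot(B[:,0]-p[0],B[:,1]-p[1])-.0135,[.585,-.26],loss="soft_l1",f_scale=.002);print(" fit",len(B),r.x,np.abs(r.fun).mean())
W=Pt[30:235,90:250].reshape(-1,3);k=W[W[:,2]>.3];print("tower",k.min(0),k.max(0)); 
for lo in(.35,.41,.43): q=W[W[:,2]>lo];print(lo,q.min(0),q.max(0))
```

```text
x,y [0.61467199 0.67542185 0.40741093] [-7.39584546e-01  6.73063666e-01  2.77555756e-17]
top -0.07 73 [-0.0322  0.0385] 0.0032
top -0.05 100 [-0.0425  0.038 ] -0.0022
top -0.03 100 [-0.0427  0.0394] -0.0017
top -0.01 77 [-0.0427  0.0388] -0.0019
top 0.01 118 [-0.0425  0.0386] -0.002
top 0.03 117 [-0.0429  0.1465] 0.0518
top 0.05 102 [-0.043   0.1048] 0.0309
top 0.07 97 [-0.0426  0.0768] 0.0171
top 0.09 6 [0.0094 0.0365] 0.0229
a range -0.10217015248709094 0.1282281920423403
top vial n 199 [ 0.5726 -0.2784  0.0124] [ 0.646  -0.1798  0.0725]
 top pts 49 [ 0.5859 -0.2663  0.0679] [ 0.5746 -0.2784  0.0604] [ 0.5961 -0.2552  0.0725]
 fit 120 [ 0.62056313 -0.20763493] 0.020398066068386043
side -0.07 50 [-0.0276  0.0383] 0.0053
side -0.05 68 [-0.0345  0.0365] 0.001
side -0.03 75 [-0.0325  0.0386] 0.003
side -0.01 58 [-0.0437  0.0388] -0.0025
side 0.01 68 [-0.0434  0.0385] -0.0024
side 0.03 93 [-0.0445  0.037 ] -0.0038
side 0.05 86 [-0.045   0.0999] 0.0275
side 0.07 62 [-0.0419  0.0738] 0.0159
side 0.09 7 [0.0115 0.0446] 0.0281
a range -0.09858578020471821 0.14491163155334988
side vial n 175 [ 0.5704 -0.3012  0.012 ] [ 0.6992 -0.2342  0.0737]
 top pts 42 [ 0.5831 -0.2674  0.0683] [ 0.5734 -0.2798  0.0611] [ 0.5937 -0.2572  0.0737]
 fit 64 [ 0.5866674  -0.26797347] 0.012023826465362741
tower [0.46101164 0.039895   0.30004587] [0.88853236 0.32301751 0.43144083]
0.35 [0.46112762 0.04007167 0.35007361] [0.88853236 0.32301751 0.43144083]
0.41 [0.53599407 0.14892506 0.41005457] [0.73872953 0.2872243  0.43144083]
0.43 [0.55446372 0.1711487  0.43001736] [0.72108304 0.25381652 0.43144083]
```

```bash
cat > plan.py <<'E'
import numpy as np
from bench import get_state
from scipy.spatial.transform import Rotation as Ro
def plan(wps,jaw=1,start=None):
    """wps: (xyz, total turn deg (about tool z)); prints rows, 10 per call"""
    s=get_state(); p,R=(s["position"],Ro.from_rotvec(s["tool_rot"])) if start is None else start
    p=np.array(p);out=[]
    print("from",p.round(4),"y az",np.degrees(np.arctan2(*R.as_matrix()[[1,0],[1,1]])).round(2),"R z",R.as_matrix()[:,2].round(4))
    for q,t in wps:
        q=np.array(q,float);td=t/5
        while True:
            l=R.inv().apply(q-p)/.04
            n=int(max(np.ceil(np.abs(l).max()-.04),np.ceil(np.linalg.norm(l)*40/62.4-.04),np.ceil(abs(td)-.04)))
            if n<=0: break
            v=np.clip((l/n/.05).round()*.05,-1,1); tt=float(np.clip(round(td/n/.05)*.05,-1,1))
            out.append([jaw]+[round(float(a),2)+0. for a in v]+[round(tt,2)])
            p=p+R.apply(v*.04);R=R*Ro.from_rotvec([0,0,np.radians(5*tt)]);td-=tt
    for i in range(0,len(out),10): print(str([out[i:i+10]]).replace(" ",""))
    print("end",p.round(4),"y az",np.degrees(np.arctan2(*R.as_matrix()[[1,0],[1,1]])).round(2))
    return p,R
E
python3 - <<'E'
from h import *
from plan import plan
T=np.load("top0.npz");S=np.load("side0.npz");Pt=cloud("top",T["d"]);Ps=cloud("side",S["d"])
for n,P in(("top",Pt),("side",Ps)):
    w=P[205:235,215:340,2] if n=="top" else P[150:190,270:310,2]; print(n,"worktop z",np.nanpercentile(w,[25,50,75]).round(4))
x=np.array([.6147,.6754,.4074]);y=np.array([-.7396,.6731,0]);m=np.cross(x,y)
O=np.array([.588,-.0305,.1])
F=lambda a,b,c:O+(a*x+b*y+c*m)/1000
pts=dict(lip=F(20,0,6),fence=F(-16,0,26),padL=F(0,24,22),padR=F(0,-24,22),gripL=F(-96,26,18),gripR=F(-96,-26,18),gLout=F(-126,26,28))
for k,v in pts.items():
    t=proj("top",v)[0];s=proj("side",v)[0];print(k,v.round(4),"ct",((t-[205,130])*4.7).round(),"cs",((s-[205,140])*4.7).round())
# grips via depth above z=.05 in front of deck
for n,P in(("top",Pt),("side",Ps)):
    Q=P[150:260,250:310].reshape(-1,3);Q=Q[~np.isnan(Q[:,0])];L=np.c_[(Q-O)@x,(Q-O)@y,(Q-O)@m]*1000
    k=(L[:,0]<-75)&(L[:,0]>-135)&(L[:,2]>15)&(L[:,2]<40)&(abs(L[:,1])<60)
    G=L[k]
    for sgn in(1,-1):
        g=G[G[:,1]*sgn>0];print(n,sgn,len(g),g.mean(0).round(1),g.min(0).round(1),g.max(0).round(1))
Q=Pt[195:240,325:372].reshape(-1,3);Q=Q[Q[:,2]>.1];print("flask neck",Q.mean(0),Q.min(0),Q.max(0))
plan([([.178,.625,.45],45),([.36,.33,.46],0),([.47,-.1,.42],71.5),([.585,-.267,.2],0)])
E
```

```text
top worktop z [-0.003  -0.0013  0.0005]
side worktop z [0.001  0.0098 0.0127]
lip [ 0.5986 -0.0188  0.1136] ct [244. 238.] cs [193. 216.]
fence [ 0.571  -0.0491  0.1172] ct [294. 281.] cs [242. 246.]
padL [ 0.5642 -0.021   0.1201] ct [248. 292.] cs [201. 256.]
padR [ 0.5997 -0.0533  0.1201] ct [300. 234.] cs [244. 206.]
gripL [ 0.5048 -0.0833  0.0773] ct [348. 393.] cs [301. 357.]
gripR [ 0.5433 -0.1183  0.0773] ct [402. 332.] cs [346. 301.]
gLout [ 0.4836 -0.1065  0.0742] ct [385. 427.] cs [339. 385.]
top 1 69 [-99.3  26.2  26.2] [-125.1   18.6   15.7] [-75.3  33.7  31.5]
top -1 66 [-99.1 -27.1  26.4] [-124.   -34.9   20.2] [-75.6 -19.3  32.8]
side 1 74 [-98.9  28.8  26.2] [-123.8   19.5   15.4] [-75.3  34.6  32.8]
side -1 68 [-99.3 -24.4  26. ] [-123.3  -32.7   15.8] [-76. -18.  33.]
flask neck [ 0.49065822 -0.28768413  0.13427651] [ 0.48070545 -0.29993669  0.10167199] [ 0.50076239 -0.27632885  0.14091187]
from [0.1775 0.6248 0.2216] y az 74.14 R z [-4.0e-04 -1.7e-03 -1.0e+00]
[[[1,0.0,0.0,-0.65,1.0],[1,0.0,0.0,-0.65,1.0],[1,0.0,0.0,-0.65,1.0],[1,0.0,0.0,-0.65,1.0],[1,0.0,0.0,-0.6,1.0],[1,0.0,0.0,-0.65,1.0],[1,0.0,0.0,-0.6,1.0],[1,0.0,0.0,-0.65,1.0],[1,0.0,0.0,-0.6,1.0],[1,-0.95,0.05,-0.05,0.0]]]
[[[1,-0.95,0.05,-0.05,0.0],[1,-0.95,0.05,0.0,0.0],[1,-0.95,0.05,-0.05,0.0],[1,-0.95,0.05,0.0,0.0],[1,-1.0,0.05,-0.05,0.0],[1,-0.95,0.05,0.0,0.0],[1,-1.0,0.0,-0.05,0.0],[1,-0.95,0.05,0.0,0.0],[1,-0.7,-0.2,0.05,0.95],[1,-0.75,-0.15,0.05,0.95]]]
[[[1,-0.75,-0.05,0.05,0.95],[1,-0.75,0.0,0.05,0.95],[1,-0.75,0.05,0.05,0.95],[1,-0.75,0.1,0.1,0.95],[1,-0.7,0.2,0.05,0.95],[1,-0.7,0.25,0.1,0.95],[1,-0.7,0.3,0.05,0.95],[1,-0.65,0.35,0.1,0.95],[1,-0.6,0.4,0.05,0.95],[1,-0.6,0.45,0.1,0.95]]]
[[[1,-0.55,0.5,0.05,0.95],[1,-0.5,0.5,0.1,1.0],[1,-0.45,0.55,0.05,0.95],[1,-0.2,0.8,0.9,0.0],[1,-0.2,0.85,0.9,0.0],[1,-0.2,0.8,0.95,0.0],[1,-0.2,0.85,0.9,0.0],[1,-0.15,0.8,0.95,0.0],[1,-0.2,0.85,0.9,0.0]]]
end [ 0.5848 -0.2675  0.2009] y az -42.36
```

The seat estimate reprojects onto the lip, fence and pads within about 1 px in the raw images. The grip and flask heights also fit the sizes given. I'll go.

```bash
python3 -m jog '[[[1,0,0,-0.65,1],[1,0,0,-0.65,1],[1,0,0,-0.65,1],[1,0,0,-0.65,1],[1,0,0,-0.6,1],[1,0,0,-0.65,1],[1,0,0,-0.6,1],[1,0,0,-0.65,1],[1,0,0,-0.6,1]]]'
```

```text
time: 1.23
position: [0.1776, 0.6252, 0.451]
tool_rot: [1.595, 2.706, -0.001]
ft_force: [0.3, 0.1, -0.2]
grip_width: 1.002
```

```bash
python3 -m jog '[[[1,-0.95,0.05,-0.05,0],[1,-0.95,0.05,-0.05,0],[1,-0.95,0.05,0,0],[1,-0.95,0.05,-0.05,0],[1,-0.95,0.05,0,0],[1,-1,0.05,-0.05,0],[1,-0.95,0.05,0,0],[1,-1,0,-0.05,0],[1,-0.95,0.05,0,0]]]' && python3 -c "
from bench import get_state as g;print(g()['joint_positions'].round(2))"
```

```text
time: 2.35
position: [0.3606, 0.3294, 0.4604]
tool_rot: [-1.591, -2.709, 0.0]
ft_force: [1.1, 0.2, 0.6]
grip_width: 0.999
[-1.05 -0.04  0.24  1.39  0.01  1.79 -0.29]
```

```bash
python3 -m jog '[[[1,-0.7,-0.2,0.05,0.95],[1,-0.75,-0.15,0.05,0.95],[1,-0.75,-0.05,0.05,0.95],[1,-0.75,0,0.05,0.95],[1,-0.75,0.05,0.05,0.95],[1,-0.75,0.1,0.1,0.95],[1,-0.7,0.2,0.05,0.95],[1,-0.7,0.25,0.1,0.95]]]' && python3 -c "
from bench import get_state as g;print(g()['joint_positions'].round(2))"
```

```text
time: 3.35
position: [0.4205, 0.0977, 0.4404]
tool_rot: [2.392, 2.037, 0.001]
ft_force: [1.8, 0.1, -0.3]
grip_width: 0.999
[-0.83 -0.2   0.44  1.55  0.09  1.77 -0.54]
```

```bash
python3 -m jog '[[[1,-0.7,0.3,0.05,0.95],[1,-0.65,0.35,0.1,0.95],[1,-0.6,0.4,0.05,0.95],[1,-0.6,0.45,0.1,0.95],[1,-0.55,0.5,0.05,0.95],[1,-0.5,0.5,0.1,1],[1,-0.45,0.55,0.05,0.95]]]' && python3 -c "
from bench import get_state as g;print(g()['joint_positions'].round(2))
from plan import plan
plan([([.585,-.267,.13],0)])
plan([([.585,-.267,.034],0)],start=([.585,-.267,.13],__import__('scipy.spatial.transform').spatial.transform.Rotation.from_rotvec(g()['tool_rot'])))"
```

```text
time: 4.22
position: [0.4698, -0.1015, 0.4203]
tool_rot: [2.877, 1.261, -0.0]
ft_force: [0.1, -0.9, 0.0]
grip_width: 1.001
[-0.61 -0.11  0.7   1.51  0.07  1.72 -0.65]
from [ 0.4698 -0.1015  0.4203] y az -42.67 R z [-0.e+00 -2.e-04 -1.e+00]
[[[1,-0.15,0.6,0.9,0.0],[1,-0.15,0.6,0.9,0.0],[1,-0.15,0.6,0.9,0.0],[1,-0.15,0.6,0.9,0.0],[1,-0.1,0.65,0.9,0.0],[1,-0.15,0.6,0.9,0.0],[1,-0.1,0.65,0.95,0.0],[1,-0.15,0.6,0.9,0.0]]]
end [ 0.5841 -0.2668  0.1303] y az -42.67
from [ 0.585 -0.267  0.13 ] y az -42.67 R z [-0.e+00 -2.e-04 -1.e+00]
[[[1,0.0,0.0,0.8,0.0],[1,0.0,0.0,0.8,0.0],[1,0.0,0.0,0.8,0.0]]]
end [ 0.585 -0.267  0.034] y az -42.67
```

```bash
python3 -m jog '[[[1,-0.15,0.6,0.9,0],[1,-0.15,0.6,0.9,0],[1,-0.15,0.6,0.9,0],[1,-0.15,0.6,0.9,0],[1,-0.1,0.65,0.9,0],[1,-0.15,0.6,0.9,0],[1,-0.1,0.65,0.95,0],[1,-0.15,0.6,0.9,0],[1,0,0,0,0]]]'
python3 - <<'E'
from h import *
from bench import get_state as g
print(g()['joint_positions'].round(2),g()['position'])
o=[]
for n,(u,v) in(("side",(260,120)),("top",(290,130))):
    im,d=eyes.get_image(n);o.append(cv2.resize(im[v:v+130,u:u+130,::-1],(400,400),interpolation=cv2.INTER_CUBIC))
    print(n,[(((proj(n,q)[0]-[u,v])*400/130).round()) for q in([.585,-.267,.068],g()['position'])])
cv2.imwrite("pics/v1.png",np.hstack(o))
E
```

```text
time: 5.35
position: [0.5825, -0.2659, 0.1269]
tool_rot: [-2.875, -1.262, 0.011]
ft_force: [0.3, -0.1, -0.5]
grip_width: 1.002
[-0.25  0.47  0.83  1.61 -0.36  1.23 -0.09] [ 0.58252753 -0.2658982   0.12692823]
side [array([190., 216.]), array([199., 190.])]
top [array([152., 174.]), array([164., 165.])]
```

View pics/v1.png

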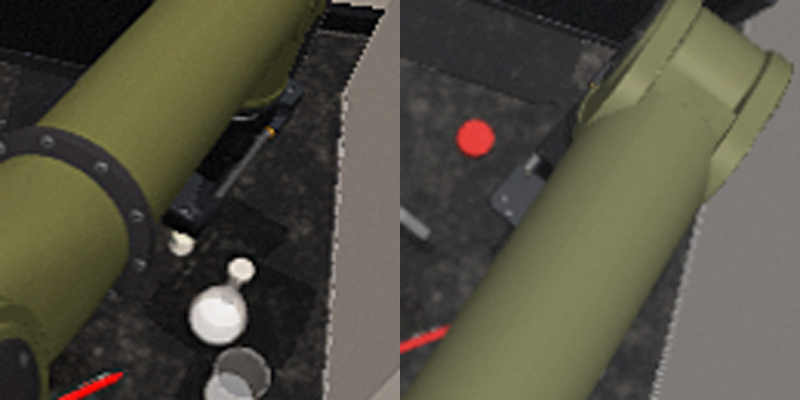

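```bash
python3 -m jog '[[[1,0.02,0.06,0.8,0],[1,0,0,0.8,0],[1,0,0,0.72,0],[1,0,0,0,0],[0,0,0,0,0],[0,0,0,0,0],[0,0,0,0,0],[0,0,0,0,0],[0,0,0,0,0],[0,0,0,0,0]]]' 10
```

```text
time: 6.7
position: [0.5871, -0.2652, 0.0377]
tool_rot: [-2.874, -1.269, 0.0]
ft_force: [0.2, -0.9, -0.1]
grip_width: 0.403
```

```bash
python3 -m jog '[[[0,0,0,0,0],[0,0,0,0,0],[0,0,0,0,0]]]' 10;  python3 -m jog '[[[0,0,0,-0.5,0],[0,0,0,-0.5,0]]]' 10
```

```text
time: 7.08
position: [0.5871, -0.2652, 0.0377]
tool_rot: [-2.874, -1.269, 0.0]
ft_force: [0.6, 1.1, -1.0]
grip_width: 0.298
time: 7.32
position: [0.5874, -0.2655, 0.0795]
tool_rot: [2.873, 1.268, 0.001]
ft_force: [-0.4, -0.2, 0.2]
grip_width: 0.305
```

Run:
```python
from h import *
T=np.load("top0.npz");S=np.load("side0.npz")
P=np.r_[cloud("top",T["d"]).reshape(-1,3),cloud("side",S["d"]).reshape(-1,3)];P=P[~np.isnan(P[:,0])]
c=np.array([.5882,-.0302]);u=np.array([.6732,.7395]);j=np.array([.7395,-.6732])
k=P[(P[:,2]>.2)&(P[:,2]<.47)]
for nm,cc in(("hover",c),("final",c-.0184*u)):
    d=k[:,:2]-cc;A=d@j;B=d@u
    near=(abs(A)<.13)&(abs(B)<.09)
    print(nm,near.sum())
    # distance of points outside the 190x75 box
    dd=np.hypot(np.maximum(abs(A)-.095,0),np.maximum(abs(B)-.0375,0))
    i=np.argsort(dd)[:400:50];print(np.c_[k[i],A[i],B[i],dd[i]].round(3))
q=P[(P[:,2]>.38)&(P[:,2]<.41)&(P[:,0]>.4)&(P[:,0]<.95)&(P[:,1]<.35)&(P[:,1]>-.05)]
for x0 in np.arange(.46,.9,.04):
    s=q[abs(q[:,0]-x0)<.01];print(x0.round(2),len(s),s[:,1].min().round(3) if len(s) else None)
from plan import plan
plan([([.5874,-.2655,.2],0),([.586,-.033,.2],0)],jaw=0)
```

```text
hover 0
[[ 0.564  0.126  0.263 -0.123  0.099  0.068]
 [ 0.56   0.128  0.357 -0.127  0.098  0.069]
 [ 0.564  0.128  0.332 -0.124  0.1    0.069]
 [ 0.574  0.124  0.37  -0.114  0.105  0.07 ]
 [ 0.58   0.122  0.204 -0.108  0.107  0.07 ]
 [ 0.57   0.127  0.389 -0.12   0.104  0.071]
 [ 0.564  0.129  0.274 -0.125  0.102  0.071]
 [ 0.585  0.12   0.221 -0.103  0.109  0.072]]
final 0
[[ 0.558  0.128  0.249 -0.129  0.115  0.085]
 [ 0.551  0.131  0.339 -0.136  0.113  0.086]
 [ 0.557  0.13   0.219 -0.131  0.116  0.086]
 [ 0.543  0.133  0.228 -0.144  0.109  0.086]
 [ 0.544  0.134  0.362 -0.143  0.11   0.087]
 [ 0.574  0.124  0.356 -0.114  0.123  0.088]
 [ 0.538  0.135  0.312 -0.148  0.107  0.088]
 [ 0.553  0.133  0.249 -0.136  0.116  0.088]]
0.46 130 0.158
0.5 1124 0.146
0.54 1160 0.132
0.58 393 0.12
0.62 387 0.107
0.66 423 0.094
0.7 460 0.081
0.74 667 0.068
0.78 1104 -0.05
0.82 1021 -0.03
0.86 559 0.072
from [ 0.5874 -0.2655  0.0795] y az -42.37 R z [ 7.e-04 -4.e-04 -1.e+00]
[[[0,0.0,0.0,-1.0,0.0],[0,0.0,0.0,-1.0,0.0],[0,0.0,0.0,-1.0,0.0],[0,0.85,-0.8,0.0,0.0],[0,0.85,-0.8,0.0,0.0],[0,0.85,-0.8,0.0,0.0],[0,0.85,-0.75,0.0,0.0],[0,0.85,-0.8,0.0,0.0]]]
end [ 0.5851 -0.0334  0.1994] y az -42.37
```

```bash
python3 -m jog '[[[0,0,0,-1,0],[0,0.1,-0.1,-1,0],[0,0.45,-0.4,-1,0],[0,0.85,-0.8,0,0],[0,0.85,-0.8,0,0],[0,0.85,-0.75,0,0],[0,0.7,-0.65,0,0],[0,0.35,-0.3,0,0],[0,0.15,-0.15,0,0],[0,0,0,0,0]]]' 10
python3 - <<'E'
from h import *
from bench import get_state as g
print(g()['joint_positions'].round(2),g()['position'])
o=[]
for n,(u,v) in(("side",(195,115)),("top",(195,120))):
    im,d=eyes.get_image(n);o.append(cv2.resize(im[v:v+120,u:u+120,::-1],(400,400),interpolation=cv2.INTER_CUBIC))
cv2.imwrite("pics/v2.png",np.hstack(o))
E
```

```text
time: 8.57
position: [0.5864, -0.0327, 0.1982]
tool_rot: [2.874, 1.267, 0.0]
ft_force: [-0.1, -0.6, -1.2]
grip_width: 0.303
[-0.68  0.25  0.82  1.67 -0.19  1.3  -0.57] [ 0.5863505  -0.0327458   0.19816632]
```

View pics/v2.png

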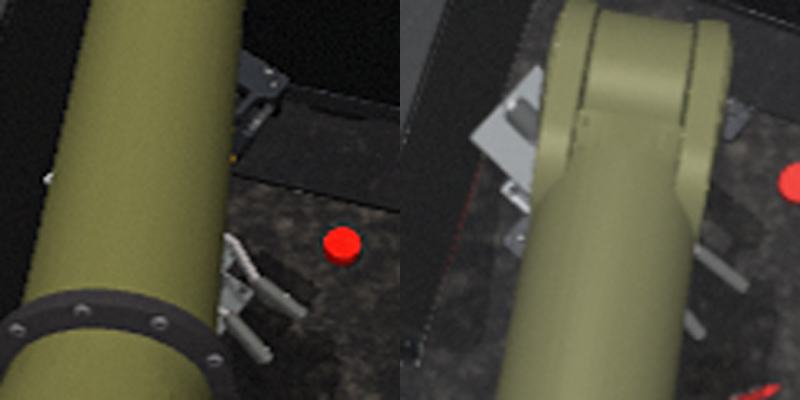

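The arm hides the vial, but the clamp and grips are undisturbed (top crop: right grip at (722,270)). I'll lower it by force feel.

```bash
python3 -m jog '[[[0,0.08,0,0.5,0],[0,0,0,0.5,0],[0,0,0,0.2,0],[0,0,0,0,0],[0,0,0,0,0]]]' 6; python3 -m jog '[[[0,0,0,0.05,0],[0,0,0,0,0]]]'; python3 -m jog '[[[0,0,0,0.05,0],[0,0,0,0,0]]]'
```

```text
time: 9.3
position: [0.5888, -0.0294, 0.1502]
tool_rot: [2.874, 1.268, 0.001]
ft_force: [-0.5, 0.2, -0.6]
grip_width: 0.305
time: 9.55
position: [0.5886, -0.0292, 0.148]
tool_rot: [-2.874, -1.269, -0.001]
ft_force: [-0.1, -0.4, -0.9]
grip_width: 0.306
time: 9.8
position: [0.5883, -0.0292, 0.1456]
tool_rot: [-2.874, -1.269, 0.0]
ft_force: [-0.3, -0.3, -0.8]
grip_width: 0.306
```

```bash
for i in 1 2; do python3 -m jog '[[[0,0,0,0.04,0],[0,0,0,0,0]]]' | grep -E "pos|ft"; done
```

```text
position: [0.5883, -0.0292, 0.144]
ft_force: [-0.5, -0.0, -0.2]
position: [0.5884, -0.0293, 0.1425]
ft_force: [-0.0, -0.5, 0.1]
```

```bash
for i in 1 2; do python3 -m jog '[[[0,0,0,0.04,0],[0,0,0,0,0]]]' | grep -E "pos|ft"; done
```

```text
position: [0.5888, -0.0297, 0.1417]
ft_force: [-2.0, -0.5, 4.7]
position: [0.5889, -0.0301, 0.1404]
ft_force: [-1.8, -1.6, 8.0]
```

```bash
python3 -m jog '[[[0,-0.12,0,0,0],[0,0,0,0,0]]]' | grep -E "pos|ft"; python3 -m jog '[[[0,-0.12,0,0.05,0],[0,0,0,0,0]]]' | grep -E "pos|ft";python3 -m jog '[[[0,-0.11,0,0.07,0],[0,0,0,0,0]]]' | grep -E "pos|ft"
```

```text
position: [0.5854, -0.033, 0.1394]
ft_force: [0.2, 0.1, 0.0]
position: [0.5815, -0.0367, 0.1369]
ft_force: [1.0, 0.3, -0.3]
position: [0.5784, -0.0399, 0.1341]
ft_force: [-0.1, -0.6, -0.7]
```

```bash
python3 -m jog '[[[0,-0.08,0,0.08,0],[0,0,0,0,0]]]' | grep -E "pos|ft"; python3 -m jog '[[[0,0,0,0.06,0],[0,0,0,0,0]]]' | grep -E "pos|ft|gri"
```

```text
position: [0.5776, -0.0419, 0.1318]
ft_force: [1.4, 0.8, 1.7]
position: [0.5775, -0.0421, 0.1299]
ft_force: [0.6, 1.1, 5.1]
grip_width: 0.304
```

```bash
python3 -m jog '[[[0,-0.1,0,0,0],[0,0,0,0,0]]]' | grep -E "pos|ft"; python3 -m jog '[[[0,-0.02,0,0.04,0],[0,0,0,0,0]]]' | grep -E "pos|ft|gri"
```

```text
position: [0.5748, -0.0453, 0.1295]
ft_force: [3.0, -0.2, 4.1]
position: [0.5745, -0.0457, 0.1282]
ft_force: [2.4, 0.6, 6.1]
grip_width: 0.304
```

```bash
python3 -m jog '[[[0.3,0,0,-0.04,0],[0.55,0,0,0,0],[0.55,0,0,0,0],[0.55,0,0,-0.05,0],[0.55,0,0,-0.3,0],[0.55,0,0,-0.8,0],[0.55,0,0,-1,0]]]'; python3 -m jog '[[[0.8,-0.7,0.7,-1,0],[1,-0.9,0.9,-1,0],[1,-0.9,0.9,-0.3,0],[1,-0.5,0.5,0,0]]]';  python3 - <<'E'
from h import *
o=[]
for n,(u,v) in(("side",(195,125)),("top",(205,120))):
    im,d=eyes.get_image(n);np.savez(n+"3.npz",im=im,d=d);o.append(cv2.resize(im[v:v+100,u:u+100,::-1],(400,400),interpolation=cv2.INTER_CUBIC))
cv2.imwrite("pics/v3.png",np.hstack(o))
E
```

```text
time: 13.42
position: [0.5731, -0.0456, 0.2161]
tool_rot: [-2.874, -1.268, 0.002]
ft_force: [0.9, 0.6, -0.7]
grip_width: 0.548
time: 13.92
position: [0.5811, -0.2172, 0.3083]
tool_rot: [2.873, 1.262, 0.003]
ft_force: [-0.2, -0.3, -0.5]
grip_width: 0.917
```

View pics/v3.png

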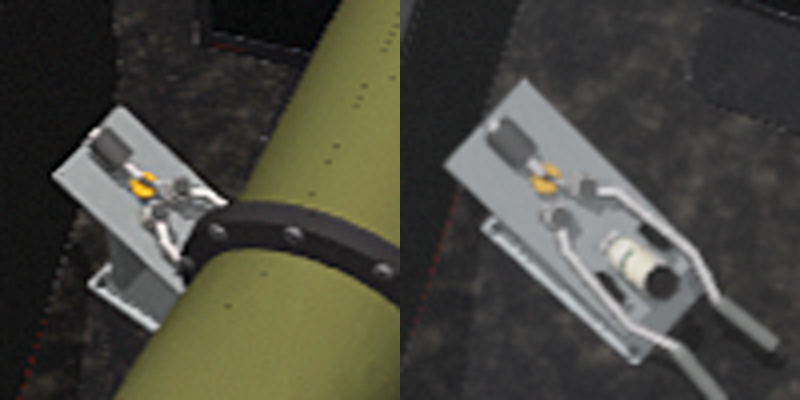

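The vial stands on the seat, leaning on the fence with its cap downhill at top crop (660,280), and both handles are still open. Next I'll check its axis and plan the grip approach.

Run:
```python
from h import *
from plan import plan
x=np.array([.6147,.6754,.4074]);y=np.array([-.7396,.6731,0]);m=np.cross(x,y);O=np.array([.588,-.0305,.1])
print("cap pred",((proj("top",O+.068*m)[0]-[205,120])*4+[400,0]).round())
P=cloud("top",np.load("top3.npz")["d"])[160:205,240:285].reshape(-1,3);L=np.c_[(P-O)@x,(P-O)@y,(P-O)@m]*1000
c=L[(L[:,2]>60)&(L[:,2]<80)];print("cap in seat frame",len(c),c.mean(0).round(1),c.min(0).round(1),c.max(0).round(1))
p,R=plan([([.5191,-.1062,.16],0)])
plan([([.5191,-.1062,.052],0)],start=(p,R))
```

```text
cap pred [655. 274.]
cap in seat frame 60 [-7.4  0.9 69. ] [-22.  -10.8  60.6] [ 2.7 11.8 73. ]
from [ 0.58   -0.2183  0.3069] y az -42.76 R z [ 8.0e-04 -2.9e-03 -1.0e+00]
[[[1,0.25,-0.75,0.9,0.0],[1,0.25,-0.75,0.9,0.0],[1,0.25,-0.75,0.95,0.0],[1,0.3,-0.8,0.9,0.0]]]
end [ 0.5191 -0.105   0.1605] y az -42.76
from [ 0.5191 -0.105   0.1605] y az -42.76 R z [ 8.0e-04 -2.9e-03 -1.0e+00]
[[[1,0.0,0.0,0.9,0.0],[1,0.0,0.0,0.9,0.0],[1,0.0,0.0,0.9,0.0]]]
end [ 0.5191 -0.1054  0.0525] y az -42.76
```

Run:
```python
from h import *
from scipy.optimize import least_squares
x=np.array([.6147,.6754,.4074]);y=np.array([-.7396,.6731,0]);m=np.cross(x,y);O=np.array([.588,-.0305,.1])
P=cloud("top",np.load("top3.npz")["d"])[150:205,235:290].reshape(-1,3);L=np.c_[(P-O)@x,(P-O)@y,(P-O)@m]*1000
for lo in range(5,75,7):
    s=L[(L[:,2]>lo)&(L[:,2]<=lo+7)&(abs(L[:,1])<14)&(abs(L[:,0])<30)]
    if len(s): print(lo,len(s),s.mean(0).round(1),"a",s[:,0].min().round(1),s[:,0].max().round(1))
s=L[(L[:,2]>32)&(L[:,2]<56)&(abs(L[:,1])<13.6)&(abs(L[:,0])<30)]
f=lambda p:np.hypot(s[:,0]-p[0]-p[1]*s[:,2],s[:,1]-p[2]-p[3]*s[:,2])-13.5
r=least_squares(f,[0,0,0,0],loss="soft_l1",f_scale=1.5);print("base a,b",r.x[[0,2]].round(2),"tilt",r.x[[1,3]].round(3),np.abs(r.fun).mean(),len(s))
```

```text
5 18 [16.3 -0.2  8.6] a -13.3 23.4
12 10 [12.9 -0.6 15.6] a 8.1 17.1
19 12 [ 9.6 -0.9 22.4] a -14.1 16.5
26 12 [10.4  2.3 29.4] a 1.1 15.5
33 16 [ 7.9  1.2 36. ] a -0.5 12.0
40 10 [ 7.3  0.2 43.6] a 2.2 10.0
47 20 [ 3.7  2.6 50.8] a -5.6 8.9
54 22 [ 0.3 -1.  57.4] a -8.1 6.8
61 16 [-8.8  1.7 66. ] a -22.0 2.7
68 41 [-7.4  0.6 70.8] a -17.4 1.5
base a,b [ 8.33 -2.02] tilt [-0.287  0.027] 0.8110732514399821 54
```

The slice means suggest the vial stands about 0.15–0.25 rad too far downhill, with its base against the lip and its body on the fence. That is too close to the 0.2 limit, so I'll regrip, stand it up against the deck and slide the base down to the fence.

Run:
```python
from plan import plan
p,R=plan([([.572,-.048,.20],0)])
plan([([.572,-.048,.130],0)],jaw=.6,start=(p,R))
```

```text
from [ 0.58   -0.2183  0.3069] y az -42.76 R z [ 8.0e-04 -2.9e-03 -1.0e+00]
[[[1,0.75,-0.75,0.65,0.0],[1,0.75,-0.75,0.65,0.0],[1,0.75,-0.75,0.7,0.0],[1,0.75,-0.8,0.65,0.0]]]
end [ 0.572  -0.0477  0.2004] y az -42.76
from [ 0.572  -0.0477  0.2004] y az -42.76 R z [ 8.0e-04 -2.9e-03 -1.0e+00]
[[[0.6,0.0,0.0,0.9,0.0],[0.6,0.0,0.0,0.85,0.0]]]
end [ 0.572  -0.0479  0.1304] y az -42.76
```

```bash
python3 -m jog '[[[0.6,0.75,-0.75,0.65,0],[0.6,0.75,-0.75,0.65,0],[0.6,0.75,-0.75,0.7,0],[0.6,0.75,-0.8,0.6,0],[0.6,0,0,0,0],[0.6,0,0,0,0]]]' 8
```

```text
time: 14.78
position: [0.5722, -0.0421, 0.2023]
tool_rot: [2.873, 1.27, 0.001]
ft_force: [0.1, -0.0, 0.9]
grip_width: 0.599
```

```bash
python3 -m jog '[[[0.6,-0.11,0.1,0.3,0],[0.6,0,0,0.7,0],[0.6,0,0,0.6,0],[0.6,0,0,0.2,0],[0.5,0,0,0,0]]]' 8;python3 -m jog '[[[0,0,0,0,0],[0,0,0,0,0],[0,0,0,0,0],[0,0,0,0,0]]]' 8
```

```text
time: 15.4
position: [0.5719, -0.0495, 0.1295]
tool_rot: [2.875, 1.266, -0.001]
ft_force: [-0.6, 0.2, 0.2]
grip_width: 0.55
time: 15.9
position: [0.5724, -0.0483, 0.1301]
tool_rot: [2.874, 1.269, 0.002]
ft_force: [-1.0, 0.5, 1.7]
grip_width: 0.307
```

Gripped again. Now I'll move it uphill to upright it, pressing lightly.

```bash
for r in '0'; do python3 -m jog '[[[0,0.12,0,-0.03,0],[0,0,0,0,0]]]' 8| grep -E "pos|ft"; done; python3 -m jog '[[[0,0.12,0,-0.03,0],[0,0,0,0,0]]]' | grep -E "pos|ft";  python3 -m jog '[[[0,0,0,0.03,0],[0,0,0,0,0]]]' | grep -E "pos|ft|gri"
```

```text
position: [0.5756, -0.045, 0.1311]
ft_force: [-1.7, -2.1, 3.3]
position: [0.5788, -0.041, 0.1319]
ft_force: [-1.0, -1.1, 2.0]
position: [0.5789, -0.0411, 0.1318]
ft_force: [-2.9, -1.6, 7.6]
grip_width: 0.308
```

```bash
python3 -m jog '[[[0,0,0,-0.02,0],[0,-0.04,0,0.02,0],[0,0,0,0,0]]]' 30| grep -E "pos|ft"; python3 -m jog '[[[0,-0.04,0,0.02,0],[0,0,0,0,0]]]' | grep -E "pos|ft";  python3 -m jog '[[[0,-0.04,0,0.02,0],[0,0,0,0,0]]]' | grep -E "pos|ft|gri"
```

```text
position: [0.5785, -0.0416, 0.1316]
ft_force: [0.4, 0.3, 4.4]
position: [0.5778, -0.0424, 0.1311]
ft_force: [-0.0, -0.7, 5.8]
position: [0.5768, -0.0437, 0.1304]
ft_force: [-0.4, 0.7, 6.5]
grip_width: 0.302
```

```bash
python3 -m jog '[[[0,-0.04,0,0.02,0],[0,0,0,0,0]]]' | grep -E "pos|ft"; python3 -m jog '[[[0,-0.04,0,0.02,0],[0,0,0,0,0]]]' | grep -E "pos|ft|gri";python3 -m jog '[[[0,-0.04,0,0.02,0],[0,0,0,0,0]]]' | grep -E "pos|ft|gri"
```

```text
position: [0.5759, -0.0449, 0.1297]
ft_force: [-0.9, 0.3, 7.1]
position: [0.5758, -0.0451, 0.1297]
ft_force: [0.7, 1.2, 9.6]
grip_width: 0.302
position: [0.5758, -0.0451, 0.1296]
ft_force: [1.6, 4.0, 13.1]
grip_width: 0.303
```

```bash
python3 -m jog '[[[0,0.02,0,-0.04,0],[0.4,0,0,0,0],[0.55,0,0,0,0],[0.55,0,0,0,0],[0.55,0,0,-0.05,0],[0.55,0,0,-0.4,0],[0.6,0,0,-0.9,0],[1,0,0,-1,0]]]' 10 | grep -E "pos|gri"; python3 -m jog '[[[1,-0.7,0.7,-0.6,0],[1,-0.9,0.9,0,0],[1,-0.9,0.9,0,0],[1,-0.5,0.5,0,0],[1,0,0,0,0]]]';  python3 - <<'E'
from h import *
o=[]
u,v=205,120
im,d=eyes.get_image("top");np.savez("top4.npz",im=im,d=d)
a=np.load("top3.npz")["im"]
cv2.imwrite("pics/v4.png",np.hstack([cv2.resize(i[150:210,235:295,::-1],(400,400),interpolation=cv2.INTER_CUBIC) for i in(a,im)]))
x=np.array([.6147,.6754,.4074]);y=np.array([-.7396,.6731,0]);m=np.cross(x,y);O=np.array([.588,-.0305,.1])
for n in("top3","top4"):
    P=cloud("top",np.load(n+".npz")["d"])[150:205,235:290].reshape(-1,3);L=np.c_[(P-O)@x,(P-O)@y,(P-O)@m]*1000
    for lo in range(12,75,8):
        s=L[(L[:,2]>lo)&(L[:,2]<=lo+8)&(abs(L[:,1])<14)&(abs(L[:,0])<30)]
        if len(s): print(n,lo,len(s),s.mean(0).round(1),"a",s[:,0].min().round(1),s[:,0].max().round(1))
print("cap pred (right panel)",((proj("top",O+.068*m)[0]-[235,150])*400/60+[400,0]).round())
E
```

```text
position: [0.5724, -0.048, 0.2242]
grip_width: 0.641
time: 19.9
position: [0.5795, -0.2209, 0.2477]
tool_rot: [2.876, 1.26, 0.0]
ft_force: [0.7, -0.2, -0.2]
grip_width: 0.999
top3 12 11 [12.4  0.5 16. ] a 6.8 17.1
top3 20 15 [ 9.2  0.1 23.8] a -14.1 16.5
top3 28 18 [ 9.3  1.5 32.9] a -0.5 15.5
top3 36 11 [ 8.1 -1.3 39.8] a 2.2 10.8
top3 44 18 [ 5.1  0.8 48.4] a -5.6 8.9
top3 52 26 [ 1.1  0.9 55.8] a -8.1 7.3
top3 60 19 [-7.5  1.6 65.1] a -22.0 2.7
top3 68 41 [-7.4  0.6 70.8] a -17.4 1.5
top4 12 11 [ 6.2  3.8 15.5] a -12.2 12.3
top4 20 12 [ 4.9  3.1 24.6] a -14.8 14.2
top4 28 8 [ 8.7  4.2 31.6] a 1.8 13.6
top4 36 10 [ 9.2 -0.7 39.5] a 4.2 12.7
top4 44 10 [ 7.5  4.8 48. ] a -1.6 12.5
top4 52 22 [ 6.  -0.3 54.7] a -8.6 11.5
top4 60 31 [-0.1 -1.2 66.2] a -13.0 9.7
top4 68 29 [-1.5 -0.  69.2] a -12.1 7.3
cap pred (right panel) [625. 256.]
```

View pics/v4.png

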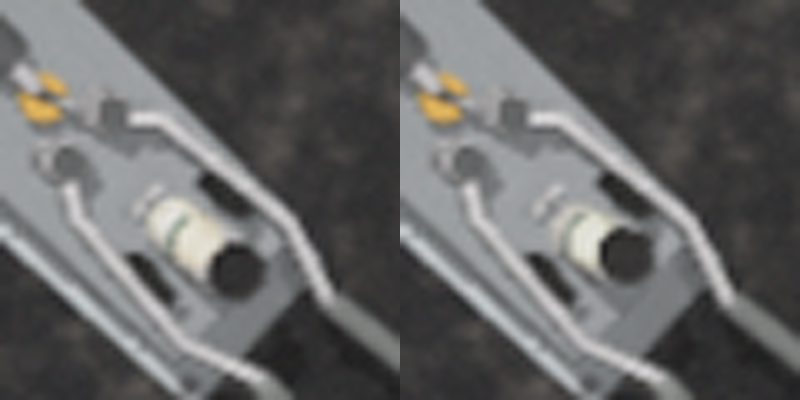

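The right panel (now) shows the cap at (627,252) against a prediction of (625,256). The uphill edge is straight at 12–13.6 mm over the height, so the vial is square to the deck against the fence. Now the grips.

```bash
python3 -m jog '[[[1,0.27,-0.76,0.6,0],[1,0.27,-0.76,0.7,0],[1,0.27,-0.76,0.7,0],[1,0.27,-0.76,0.6,0],[1,0,0,0,0],[1,0,0,0,0]]]' 20
```

```text
time: 20.7
position: [0.5207, -0.1028, 0.1435]
tool_rot: [2.872, 1.271, 0.003]
ft_force: [0.6, -1.1, -0.5]
grip_width: 0.999
```

```bash
python3 -m jog '[[[1,-0.09,0.03,0.6,0],[1,0,0,0.6,0],[1,0,0,0.6,0],[1,0,0,0.45,0],[1,0,0,0,0]]]' 20; python3 -m jog '[[[0,0,0,0,0],[0,0,0,0,0],[0,0,0,0,0],[0,0,0,0,0],[0,0,0,0,0],[0,0,0,0,0],[0,0,0,0,0],[0,0,0,0,0]]]' 20
```

```text
time: 21.32
position: [0.5178, -0.1075, 0.0518]
tool_rot: [2.874, 1.268, -0.003]
ft_force: [-0.1, 0.3, 0.3]
grip_width: 1.0
time: 22.32
position: [0.5186, -0.107, 0.0523]
tool_rot: [2.873, 1.268, 0.001]
ft_force: [1.7, -1.5, -2.1]
grip_width: 0.336
```

```bash
python3 -m jog '[[[0,0,0,0,0],[0,0,0,0,0]]]' 30; python3 -m jog '[[[0.7,0,0,0,0],[0.8,0,0,0,0],[0.8,0,0,0,0],[0.8,0,0,0,0],[0.8,0,0,-0.3,0],[0.8,0,0,-0.8,0],[0.8,0,0,-1,0],[0.8,0,0,-1,0]]]' |grep -E "pos|ft|grip"; python3 -m jog '[[[1,-0.7,0.8,-0.5,0],[1,-0.7,0.9,0,0],[1,-0.5,0.9,0,0],[1,-0.2,0.5,0,0],[1,0,0,0,0]]]';  python3 - <<'E'
from h import *
o=[]
for n,(u,v) in(("side",(195,125)),("top",(225,140))):
    im,d=eyes.get_image(n);np.savez(n+"5.npz",im=im,d=d);o.append(cv2.resize(im[v:v+90,u:u+90,::-1],(400,400),interpolation=cv2.INTER_CUBIC))
cv2.imwrite("pics/v5.png",np.hstack(o))
x=np.array([.6147,.6754,.4074]);y=np.array([-.7396,.6731,0]);m=np.cross(x,y);O=np.array([.588,-.0305,.1])
P=cloud("top",d)[150:260,235:310].reshape(-1,3);L=np.c_[(P-O)@x,(P-O)@y,(P-O)@m]*1000
for lo in range(12,75,8):
    s=L[(L[:,2]>lo)&(L[:,2]<=lo+8)&(abs(L[:,1])<12)&(abs(L[:,0])<30)]
    if len(s): print(lo,len(s),s.mean(0).round(1),"a",s[:,0].min().round(1),s[:,0].max().round(1))
g=L[(L[:,0]<-85)&(L[:,0]>-110)&(L[:,2]>18)&(L[:,2]<40)&(abs(L[:,1])<60)];print("grips y",len(g),g[:,1].min(),g[:,1].max())
E
```

```text
time: 22.58
position: [0.5186, -0.107, 0.0524]
tool_rot: [2.873, 1.269, 0.001]
ft_force: [2.6, -2.6, -3.4]
grip_width: 0.336
position: [0.518, -0.1072, 0.1783]
ft_force: [0.8, 0.0, 0.6]
grip_width: 0.802
time: 24.2
position: [0.5528, -0.2546, 0.197]
tool_rot: [2.875, 1.264, -0.001]
ft_force: [0.2, 0.4, -0.3]
grip_width: 0.995
12 11 [ 9.1  3.3 17.4] a -11.5 13.6
20 9 [ 3.4  2.  24.4] a -15.7 13.1
28 9 [ 9.3  5.  31.4] a 1.5 13.4
36 10 [10.1  0.4 39.4] a 4.5 12.6
44 12 [ 8.4  4.2 47.5] a 0.9 13.3
52 18 [ 6.4  1.6 55.6] a -8.2 12.6
60 32 [-0.1 -1.2 65.8] a -13.7 10.2
68 29 [-1.1 -0.8 69.4] a -12.2 8.8
grips y 65 -14.571193137526173 14.026583952232716
```

View pics/v5.png

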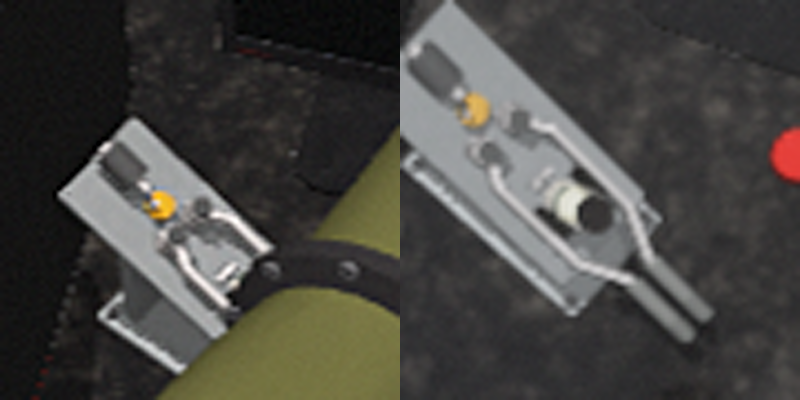

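The handles are shut and staying shut: the top crop shows the grips together at (670,310), about 29–32 mm over all. The pads are on the vial, which is still square to the deck with its cap at (597,212). The gripper is clear, so I'll hand in.

```bash
python3 -c "
from bench import job;print(job.close_job())"
```

```text
the job is handed in; nothing more can be done
None
```

The vial is standing cap up in the clamp's seat, and the handles have snapped shut on it. I handed the job in at about 24.3 s of the 48 s allowed; the system reports no verdict.

- **Placing:** The first release left the vial leaning about 0.15–0.25 rad too far down the slope, with its base against the lip. I gripped it again, stood it square, slid it against the fence and let go.
- **Vial check:** After that its uphill side measured straight to about 0.02–0.03 rad of the deck normal. The cap was within about 1 pixel of where a correctly seated vial should show.
- **Clamp check:** I squeezed the grips at 20 N, then 30 N, and the fingers stopped 29 mm apart. With the gripper away the handles stayed shut, at about 29 mm over the grips (32 mm expected at their centres). The vial had not moved.
- **Not measured:** The jaws' force on the vial and the exact handle angle could not be read directly; I judged both from the pictures.
- **Flask and beaker:** The planned path kept clear of both. The arm's forces stayed small except while pressing the vial down, but I took no final picture of them.

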